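# Slacken the left-hand vice knob of a key duplicator

### The job

One of the three orange vice knobs on the key duplicator has a left-hand thread: it is the one with the white ring engraved round its collar. Unscrew it by turning it clockwise (seen from above; the other way would screw it hard down, which must not happen) until the white pointer on its wing stands at the white release line engraved on its collar; then let go. Leave the other two orange knobs as they are.

Things in the scene. Friction and masses are not known exactly. Their poses are not given: they have to be found in the camera images.
- left_knob (a joint): turn of the left-hand knob in rad, growing CLOCKWISE seen from above (unscrewing). 0 = screwed hard down (stop), 1.5 = pointer exactly at the release line engraved on the fixed collar, 2.2 = far stop; starts at 0.3 to 0.6. Steady friction of about 0.08 N m; stays where it is left; rises 1.6 mm per rad as it unscrews.
- left_hub (a point): left-hand knob: (mm) orange bar 64 long, 14 thick, 24 tall on a 13 stem. Point on the axis, mid-height of the bar, about 134 above the table; turns with it: x along the bar to the wing with the white pointer line, z up. Black fixed collar (84 wide) with white ring and radial release line, its top 27 to 30 below the point. Three vices in a row 140 apart, any order; nothing near is higher than the bars.
- plain_a_tip (a point): First wing knob, same orange knob and black collar as the left-hand one but WITHOUT the engraved ring; ordinary right-hand thread. The point is the outer end of its pointer wing, 30 mm from the knob's axis. A bystander: not to be turned.
- plain_b_tip (a point): Second wing knob, same orange knob and black collar as the left-hand one but WITHOUT the engraved ring; ordinary right-hand thread. The point is the outer end of its pointer wing, 30 mm from the knob's axis. A bystander: not to be turned.

How it is judged:
By the outcome, as a careful person would: the job done as asked, in the order asked, and still so for the second after the job is handed in, with the robot touching nothing.
It also fails if it takes over 32 s, if anything falls off the work surface, if the arm or the gripper's body presses on something with over 40 N, if the wrist force passes 120 N, or if a joint passes its speed limit or range.

### The arm

A 6-joint arm with a two-finger parallel gripper is mounted at the origin on the work surface. World frame = base frame: x ahead of the robot, y to its left, z up, the work surface at z = 0. Lengths are in mm, angles in rad, forces in N, time in s.
With the tool pointing down it reaches from about 350 to 975 mm from the base axis. Payload 7.1 kg.
Tool frame: the origin (TCP) lies on the front face of the gripper's body, between the roots of the fingers; the fingertips stand 80 mm ahead of it and the grasp point (between the pads) lies 61 mm ahead of it; z points along the fingers, y is the line along which they close (so a half turn about z gives the same grasp; the last joint's range is limited). The gripper opens to 88 mm and grips with 3 to 60 N. Pads are 20 mm wide; open, the fingers measure 115 mm over their backs; the gripper's body (75 mm by 178 mm) begins 61 mm behind the grasp point.
Start: joints at [-1.142, 0.423, 1.63, -0, 1.089, -0.019], TCP at [270.629, -563.352, 302.675] pointing down, gripper open.
Joint ranges: [-3, 3], [-0.9, 2.11], [0.09, 2.58], [-1.31, 4.45], [0.11, 2.69], [-2.54, 2.54]. Speed limits (rad/s): [2.39, 2.39, 3.01, 3.14, 3.14, 3.14].

### API

Orientations are given as a rotation vector (axis times angle).
In Python, from workcell import readout, vision, close_job gives the robot as it stands.
- The arm moves only by the tool servo_tool, never from a script. Its argument "plan" is a list that holds one entry, the list of rows, each a list of 7 numbers: the gripper command: -1 is fully open, 1 is shut, values between are in proportion, then the shift along the world's x, y, z in units of 40 mm (1.0 is 40 mm), then the turn, a rotation vector about the world's x, y, z in units of 5 degrees (1.0 is 5 degrees). A call has 1 to 5 rows; each row shifts and turns the commanded pose from where the row before left it; what a row does not reach is not made up. A row lasts 1/12 s, in which the tool goes at most 41.7 mm and 7.16 degrees, less where a joint would pass 70% of its speed; a pose out of reach is approached as far as the arm can. A call is refused whole if a number of a shift passes 1 or a number of a turn 1, either way. A call with a gripper value outside its range is refused whole. The fingers move at their own pace and stop on an object; the grip force is fixed at half the most. Time passes only in rows, so rows that do not move let the fingers close. It gives the time, the measured TCP pose, the force, the opening and the grip force at its end, in the units of the state.
- readout.get_obs(): the state, without advancing time (a new reading comes with each control period).
- vision.get_image(name): name is "scene" or "side" or "wrist"; returns the picture (384x512x3 uint8, red, green, blue); there is no depth.
- vision.camera_params(name): a dict with "fx", "fy", "cx", "cy" (pixels), "D" ([k1, k2, p1, p2, k3] as OpenCV has them; the pictures are not rectified), "rvec" (rotation vector, rad) and "tvec" (3), from world to camera coordinates, as OpenCV has them; the wrist camera has in their place "hand_eye" (4x4, takes a point from camera to tool coordinates, whose origin is the TCP and whose axes are the flange's). Camera axes: x right, y down, z forward; pixel columns grow to the right and rows downward; lengths in mm; the calibration is good to about 2 mm. A picture is of the moment at which its call begins: read the wrist's pose just before it. camera_params takes no time and is no camera call.
- close_job(): hands the job in; it is judged then, once.
The state is a dict: "t": time; "qpos": joint angles; "qvel": joint speeds; "joint_torque": joint torques, N m; "ee_pos": TCP position; "orientation": TCP orientation; "ft_force": force on the tool from outside, world axes, zero at the start; "moment": the same for the moment, N m; "width": finger opening in mm; "grasp_force": force on a finger pad.
Only numpy, scipy, OpenCV 4.12 (cv2) and the standard library are available. Lean on these libraries where they do the work, as an engineer would, in place of code of your own. Each camera call takes 0.05 s, during which the arm holds its last target. There are 200 camera calls.

## Working session

There is one attempt and no reset: what is moved stays moved. The work goes in short steps, Python scripts to look and compute and a tool call to move; the robot and the scene stay as the last step left them, time stands still between calls to the robot, and variables do not carry over. Pictures are saved under pics/ and viewed, at most 10 in all, crops included, and the job is handed in when it is done.

Besides the shell and the picture viewer there is one more tool, called after "Request:" by a JSON object that holds its "name" and its "arguments". servo_tool: Moves the arm, as the interface text tells. Its arguments: {"type":"object","properties":{"plan":{"type":"array"}},"required":["plan"]}

```bash
mkdir -p pics; python3 - <<'E'
from workcell import readout, vision
import cv2,numpy as np
for n in ["scene","side"]:
    im=vision.get_image(n); cv2.imwrite(f"pics/{n}0.png",im[:,:,::-1])
    p=vision.camera_params(n); print(n,{k:np.round(v,4).tolist() for k,v in p.items()})
a=cv2.imread("pics/scene0.png");b=cv2.imread("pics/side0.png")
cv2.imwrite("pics/both0.png",cv2.resize(np.vstack([a,b]),None,fx=.78,fy=.78))
o=readout.get_obs();print(o["ee_pos"],o["orientation"],o["t"],vision.camera_params("wrist"))
E
```

```text
scene {'fx': 385.1757, 'fy': 385.1757, 'cx': 255.633, 'cy': 192.35, 'D': [-0.0884, 0.0, 0.0, 0.0, 0.0], 'rvec': [2.0476, 1.546, -0.5519], 'tvec': [-179.7293, -342.041, 1098.1959]}
side {'fx': 382.9353, 'fy': 382.9353, 'cx': 258.483, 'cy': 190.6016, 'D': [-0.1116, 0.0, 0.0, 0.0, 0.0], 'rvec': [2.3746, -0.3953, 0.1263], 'tvec': [-541.1707, 287.2285, 624.3959]}
[ 270.49250176 -563.03789564  302.00989032] [-3.06195020e+00 -6.97251042e-01  3.94762543e-04] 0.1 {'fx': 286.33174763289827, 'fy': 286.33174763289827, 'cx': 257.88442875955536, 'cy': 188.63580521926644, 'D': array([-0.06168559,  0.        ,  0.        ,  0.        ,  0.        ]), 'hand_eye': array([[ 6.86299476e-04, -9.67782395e-01, -2.51787141e-01,
         6.93995224e+01],
       [ 9.99999556e-01,  8.26824667e-04, -4.52315338e-04,
         1.12741642e+00],
       [ 6.45926641e-04, -2.51786719e-01,  9.67782533e-01,
        -8.20244257e+01],
       [ 0.00000000e+00,  0.00000000e+00,  0.00000000e+00,
         1.00000000e+00]])}
```

View pics/scene0.png

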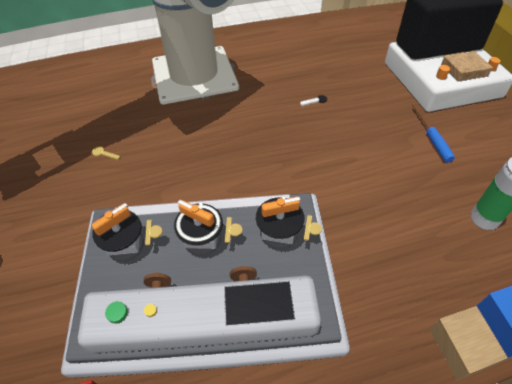

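View pics/side0.png

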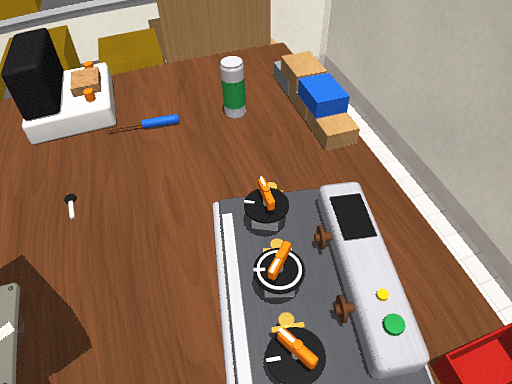

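The ringed knob is the middle one: scene about (197,214), side about (280,260). The white release line shows in the scene view near (182,205) and in the side view near (259,269). I'll measure it next.

```bash
cat > h.py <<'E'
import cv2,numpy as np
from scipy.spatial.transform import Rotation as R
from workcell import readout, vision
def cam(n):
    p=vision.camera_params(n);K=np.array([[p["fx"],0,p["cx"]],[0,p["fy"],p["cy"]],[0,0,1]]);D=np.array(p["D"])
    if "rvec" in p: M=cv2.Rodrigues(np.array(p["rvec"],float))[0];t=np.array(p["tvec"],float)
    else:
        o=readout.get_obs();T=np.eye(4);T[:3,:3]=R.from_rotvec(o["orientation"]).as_matrix();T[:3,3]=o["ee_pos"]
        E=np.linalg.inv(T@p["hand_eye"]);M=E[:3,:3];t=E[:3,3]
    return K,D,M,t
def proj(c,P): return cv2.projectPoints(np.array(P,float).reshape(-1,3),cv2.Rodrigues(c[2])[0],c[3],c[0],c[1])[0].reshape(-1,2)
def onz(c,uv,z):
    n=cv2.undistortPoints(np.array([[uv]],float),c[0],c[1])[0,0];d=c[2].T@[n[0],n[1],1];C=-c[2].T@c[3]
    return C+d*(z-C[2])/d[2]
def tri(cs,uvs):
    Ps=[np.c_[c[2],c[3]] for c in cs];n=[cv2.undistortPoints(np.array([[u]],float),c[0],c[1])[0].T for c,u in zip(cs,uvs)]
    X=cv2.triangulatePoints(Ps[0],Ps[1],n[0],n[1]);return (X[:3]/X[3]).ravel()
E
python3 - <<'E'
from h import *
cs=cam("scene");cd=cam("side")
H=tri([cs,cd],[(197,213),(280,260)]);print("tri",H)
print(onz(cs,(198,225),106),onz(cd,(278,272),106))
a=cv2.imread("pics/scene0.png")[185:255,160:240];b=cv2.imread("pics/side0.png")[225:305,240:320]
cv2.imwrite("pics/z.png",np.hstack([cv2.resize(a,(400,350),interpolation=2),cv2.resize(b,(350,350),interpolation=2)]))
E
```

```text
tri [583.27520629 -75.07031499 130.18192858]
[590.11217098 -77.54175735 106.        ] [578.46736494 -81.66695058 106.        ]
```

View pics/z.png

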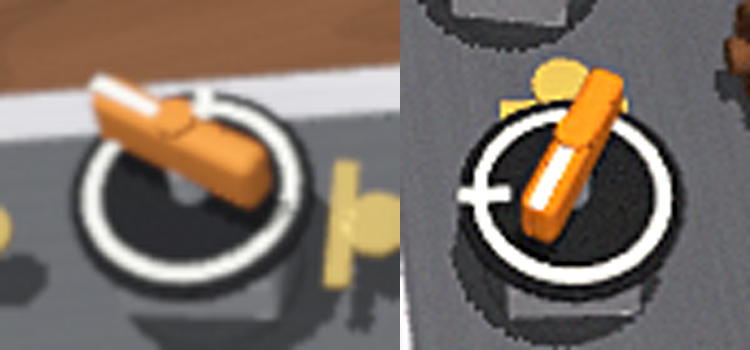

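```bash
python3 - <<'E'
from h import *
cs=cam("scene");cd=cam("side")
p=tri([cs,cd],[(180,201.4),(273.1,271.9)]);q=tri([cs,cd],[(212.4,217),(286.4,241.5)])
print(p,q,(p+q)/2); d=p-q;print("ptr yaw",np.arctan2(d[1],d[0]))
for c,l,k,pt,en in [(cd,(259,269.6),(279.5,269.3),(273.1,271.9),(286.4,241.5)),(cs,(200.6,205.4),(198,223),(180,201.4),(212.4,217))]:
    L=onz(c,l,106);C=onz(c,k,106);d=L-C;P=onz(c,pt,146);E=onz(c,en,146);e=P-E
    print(C,"line yaw",np.arctan2(d[1],d[0]),np.linalg.norm(d),"| mid",(P+E)/2,"ptr",np.arctan2(e[1],e[0]),np.linalg.norm(e))
print(R.from_rotvec(readout.get_obs()["orientation"]).as_matrix().round(3))
E
```

```text
[562.79107676 -98.42791545 143.89403632] [603.36312626 -51.74047299 138.35421629] [583.07710151 -75.08419422 141.12412631]
ptr yaw -2.2862260535440058
[582.46429917 -77.81091869 106.        ] line yaw 2.8230355472464006 32.94607530086982 | mid [581.97273461 -78.5216293  146.        ] ptr -2.28229961658011 58.58177854268618
[586.10538553 -76.80718511 106.        ] line yaw 2.8369935760198755 37.036332921786645 | mid [586.24434664 -74.82380384 146.        ] ptr -2.3581246711483015 64.02052023385683
[[ 0.901  0.433 -0.001]
 [ 0.433 -0.901  0.001]
 [ 0.    -0.001 -1.   ]]
```

Request:
{"name": "servo_tool", "arguments": {"plan": [[[-1,0.52,0.81,0,0,0,0.3],[-1,0.52,0.81,0,0,0,0.3],[-1,0.52,0.81,0,0,0,0.3],[-1,0.52,0.81,0,0,0,0.3],[-1,0.52,0.81,0,0,0,0.3]]]}}

```text
t: 0.52
ee_pos: [375.0, -399.7, 302.3]
orientation: [-3.01, -0.897, 0.0]
ft_force: [2.2, 1.0, 0.6]
width: 87.8
grasp_force: 0.0
```

Request:
{"name": "servo_tool", "arguments": {"plan": [[[-1,0.52,0.81,0,0,0,0.3],[-1,0.52,0.81,0,0,0,0.3],[-1,0.52,0.81,0,0,0,0.3],[-1,0.52,0.81,0,0,0,0.3],[-1,0.52,0.81,0,0,0,0.3]]]}}

```text
t: 0.93
ee_pos: [479.1, -237.5, 302.5]
orientation: [-2.945, -1.093, 0.0]
ft_force: [-0.4, 0.3, -0.0]
width: 87.8
grasp_force: 0.0
```

Request:
{"name": "servo_tool", "arguments": {"plan": [[[-1,0.52,0.81,0,0,0,0.3],[-1,0.52,0.81,0,0,0,0.3],[-1,0.52,0.81,0,0,0,0.3],[-1,0.52,0.81,0,0,0,0.3],[-1,0.52,0.81,0,0,0,0.3]]]}}

```text
t: 1.35
ee_pos: [583.2, -75.5, 302.4]
orientation: [-2.867, -1.284, 0.001]
ft_force: [-0.1, -0.5, 0.2]
width: 88.1
grasp_force: 0.0
```

Request:
{"name": "servo_tool", "arguments": {"plan": [[[-1,0,0,0,0,0,0],[-1,0,0,0,0,0,0],[-1,0,0,0,0,0,0]]]}}

```text
t: 1.6
ee_pos: [582.0, -77.5, 302.1]
orientation: [-2.868, -1.282, 0.002]
ft_force: [0.7, -0.3, -0.2]
width: 87.8
grasp_force: 0.0
```

```bash
python3 - <<'E'
from h import *
o=readout.get_obs();print(o["t"],o["ee_pos"],R.from_rotvec(o["orientation"]).as_matrix().round(3)[:,0],o["qpos"].round(2))
im=vision.get_image("wrist")[:,:,::-1];cv2.imwrite("pics/w1.png",im)
E
```

```text
1.6 [582.02896543 -77.48098184 302.14779351] [ 0.667  0.745 -0.001] [-0.15  0.37  1.72 -0.    1.06  0.58]
```

View pics/w1.png

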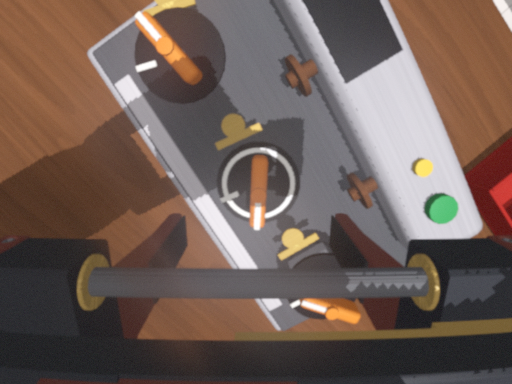

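The wrist view shows the bar running vertically from (260,155) to its pointer end at (258,228). The ring is centred near (259,183), with the release line from (221,197) to (238,192).

```bash
cat >> h.py <<'E'
def wristmeas(im,c,uv0):
    """ring centre (z=106), line yaw, bar axis from wrist image around pixel uv0"""
    u0,v0=map(int,uv0);s=45;x0,y0=u0-s,v0-s;cr=im[y0:y0+2*s,x0:x0+2*s]
    hsv=cv2.cvtColor(cr,cv2.COLOR_BGR2HSV).astype(int);H,S,V=hsv[...,0],hsv[...,1],hsv[...,2]
    wh=(S<70)&(V>115);org=(H<18)&(S>130)&(V>100)
    g=lambda m,z:np.array([onz(c,(x+x0,y+y0),z)[:2] for y,x in np.argwhere(m)])
    W=g(wh,106);C=np.median(W,0)
    for k in range(15):   # circle fit with gating
        r=np.linalg.norm(W-C,axis=1);rr=31.5 if k==0 else r0;m=abs(r-rr)<(8 if k<5 else 3)
        A=np.c_[2*W[m],np.ones(m.sum())];s_=np.linalg.lstsq(A,(W[m]**2).sum(1),rcond=None)[0];C=s_[:2];r0=np.sqrt(s_[2]+C@C)
    O=g(org,146);print("ring",C.round(1),"r",r0.round(1),"orange n",len(O))
    return W,O,C,r0
E
python3 - <<'E'
from h import *
c=cam("wrist");im=cv2.imread("pics/w1.png")
W,O,C,r0=wristmeas(im,c,(259,185))
print("barmid",((onz(c,(260,155),146)+onz(c,(258,228),146))/2).round(1))
d=onz(c,(258,228),146)-onz(c,(260,155),146);print("ptr",np.arctan2(d[1],d[0]),np.linalg.norm(d))
r=np.linalg.norm(W-C,axis=1);a=np.arctan2(*(W-C).T[::-1])
for lo,hi in[(r0-11,r0-4),(r0+4,r0+11)]:
    m=(r>lo)&(r<hi);h=np.histogram(a[m],36,(-np.pi,np.pi))[0];print(h)
    mm=m&(abs(a-2.83)<.35);print(lo,mm.sum(),a[mm].mean() if mm.any() else None)
if len(O):
    rc=cv2.minAreaRect(O.astype(np.float32));print(rc)
    v=np.linalg.eigh(np.cov(O.T))[1][:,1];print("bar axis",np.arctan2(v[1],v[0]),O.mean(0))
o=readout.get_obs();x=R.from_rotvec(o["orientation"]).as_matrix()[:,0];print("tool x yaw",np.arctan2(x[1],x[0]))
E
```

```text
ring [575.2 -81.2] r 39.1 orange n 772
barmid [585.5 -77.1 146. ]
ptr -2.326630281328845 65.37504658280086
[20 20 24 20 12 33  4 21 23 33 34 30 22  8  0  0  0  0  0  0  0  0  0  0
  0  0  5 14 24 29 27 23 24 35 20 17]
28.147996094789804 92 2.7793793089464454
[48 39 10  0  0  0  1 19  3  0 32 52 52 38 28 12  4 11 16 24 31 25 15  6
  0  0  0  0  0  0  0  0  0  3 27 49]
43.147996094789804 79 2.9910406130405667
((585.75537109375, -75.88943481445312), (63.400474548339844, 12.979765892028809), 45.48850631713867)
bar axis 0.7991628337175837 [591.23445176 -70.28785196]
tool x yaw 0.8397217370117372
```

Request:
{"name": "servo_tool", "arguments": {"plan": [[[-1,0.04,0,-0.6,0,0,-0.2],[-1,0.03,0,-0.6,0,0,-0.2],[-1,0,0,-0.6,0,0,0],[-1,0,0,-0.5,0,0,0],[-1,0,0,-0.35,0,0,0]]]}}

```text
t: 2.07
ee_pos: [583.8, -79.0, 194.8]
orientation: [-2.891, -1.227, 0.003]
ft_force: [0.4, -0.6, 0.6]
width: 87.8
grasp_force: 0.0
```

Request:
{"name": "servo_tool", "arguments": {"plan": [[[0.3,0,0,0,0,0,0],[0.5,0,0,0,0,0,0],[0.6,0,0,0,0,0,0],[0.6,0,0,0,0,0,0],[0.6,0,0,0,0,0,0]]]}}

```text
t: 2.48
ee_pos: [585.9, -77.7, 197.9]
orientation: [2.889, 1.23, 0.003]
ft_force: [-0.5, -0.8, 0.4]
width: 57.7
grasp_force: 0.0
```

```bash
python3 - <<'E'
from h import *
o=readout.get_obs();x=R.from_rotvec(o["orientation"]).as_matrix()[:,0];print(o["t"],o["ee_pos"],np.arctan2(x[1],x[0]),o["ft_force"],o["moment"],o["width"])
# line yaw from wrist picture w1 with pose then
T=np.eye(4);T[:3,:3]=R.from_rotvec([-2.868,-1.282,.002]).as_matrix();T[:3,3]=[582.03,-77.48,302.15]
c=list(cam("wrist"));E=np.linalg.inv(T@vision.camera_params("wrist")["hand_eye"]);c[2],c[3]=E[:3,:3],E[:3,3]
for k in [(258.5,182),(259,183)]:
    C=onz(c,k,106);L=onz(c,(229,194.5),106)
    l1,l2=onz(c,(238,192),106),onz(c,(221,197),106);d=L-C;e=l2-l1;print(C,np.arctan2(d[1],d[0]),np.arctan2(e[1],e[0]))
L=onz(c,(229,194.5),106)-[585,-77,106];print(np.arctan2(L[1],L[0]))
E
```

```text
2.4833 [585.93275325 -77.73365776 197.94471016] 0.8051386907052693 [-0.46694439 -0.75567054  0.38891841] [-0.02938945 -0.01184925  0.04878787] 57.74782039428942
[585.50310959 -76.20207108 106.        ] 2.822950429335855 2.7068178352212855
[585.19214075 -77.30009027 106.        ] 2.7879235466793113 2.7068178352212855
2.7945843220867843
```

Request:
{"name": "servo_tool", "arguments": {"plan": [[[1,0,0.02,0,0,0,0],[1,0,0,0,0,0,0],[1,0,0,0,0,0,0],[1,0,0,0,0,0,0],[1,0,0,0,0,0,0]]]}}

```text
t: 2.9
ee_pos: [585.4, -76.5, 196.7]
orientation: [2.89, 1.232, 0.0]
ft_force: [-0.6, -0.6, -0.1]
width: 24.6
grasp_force: 0.0
```

Request:
{"name": "servo_tool", "arguments": {"plan": [[[1,0,0,0,0,0,0],[1,0,0,0,0,0,0],[1,0,0,0,0,0,0],[1,0,0,0,0,0,0],[1,0,0,0,0,0,0]]]}}

```text
t: 3.32
ee_pos: [584.4, -75.6, 196.6]
orientation: [-2.888, -1.23, 0.003]
ft_force: [-4.8, 4.7, 4.1]
width: 14.0
grasp_force: 30.0
```

Request:
{"name": "servo_tool", "arguments": {"plan": [[[1,0,0,0.003,0,0,-0.4],[1,0,0,0.003,0,0,-0.7],[1,0,0,0.003,0,0,-0.7],[1,0,0,0.003,0,0,-0.7],[1,0,0,0.003,0,0,-0.5]]]}}

```text
t: 3.73
ee_pos: [584.6, -75.9, 197.1]
orientation: [-3.026, -0.839, 0.003]
ft_force: [-1.3, 2.4, 2.0]
width: 13.7
grasp_force: 30.0
```

Request:
{"name": "servo_tool", "arguments": {"plan": [[[1,0,0,0.003,0,0,-0.8],[1,0,0,0.003,0,0,-0.8],[1,0,0,0.003,0,0,-0.8],[1,0,0,0.003,0,0,-0.8],[1,0,0,0.003,0,0,-0.8]]]}}

```text
t: 4.15
ee_pos: [584.8, -76.4, 197.6]
orientation: [-3.127, -0.301, 0.003]
ft_force: [-1.8, -0.6, 0.1]
width: 13.9
grasp_force: 30.0
```

Request:
{"name": "servo_tool", "arguments": {"plan": [[[1,0,0,0.003,0,0,-0.8],[1,0,0,0.003,0,0,-0.8],[1,0,0,0.003,0,0,-0.8],[1,0,0,0.003,0,0,-0.8],[1,0,0,0,0,0,-0.8]]]}}

```text
t: 4.57
ee_pos: [584.8, -77.0, 198.1]
orientation: [3.131, -0.247, -0.002]
ft_force: [-2.7, -4.4, 2.8]
width: 14.0
grasp_force: 30.0
```

Request:
{"name": "servo_tool", "arguments": {"plan": [[[1,0,0,0,0,0,0],[1,0,0,0,0,0,0]]]}}

```text
t: 4.73
ee_pos: [584.8, -76.9, 198.1]
orientation: [3.132, -0.239, -0.002]
ft_force: [-2.9, -4.1, 0.7]
width: 13.7
grasp_force: 30.0
```

```bash
python3 - <<'E'
from h import *
o=readout.get_obs();x=R.from_rotvec(o["orientation"]).as_matrix()[:,0];print(o["t"],o["ee_pos"],np.arctan2(x[1],x[0]),o["ft_force"],o["moment"],o["width"],o["qpos"].round(2))
a=vision.get_image("side")[205:325,220:340,::-1];w=vision.get_image("wrist")[:,:,::-1]
cv2.imwrite("pics/t1.png",np.hstack([cv2.resize(a,(400,400),interpolation=2),cv2.resize(w[130:290,178:338],(400,400),interpolation=2)]))
E
```

```text
4.7333 [584.8196781  -76.94176089 198.14092527] -0.15227261223875352 [-2.86145593 -4.0980866   0.68432163] [-0.77000439  0.66251286 -0.03820294] 13.661711714451414 [-0.15  0.51  1.78 -0.    0.86  1.57]
```

View pics/t1.png

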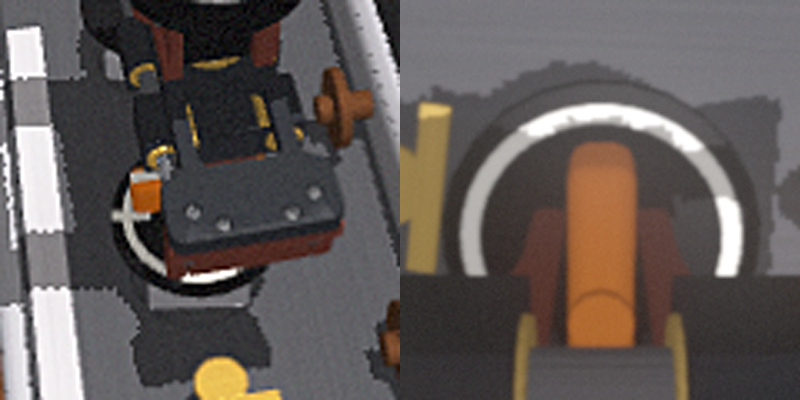

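The knob is following the gripper: its pointer wing shows at the left in the side view, beside the release line. I'll turn the last 10°, release, lift and check.

Request:
{"name": "servo_tool", "arguments": {"plan": [[[1,0,0,0,0,0,-0.6],[1,0,0,0,0,0,-0.7],[1,0,0,0,0,0,-0.7],[1,0,0,0,0,0,0],[1,0,0,0,0,0,0]]]}}

```text
t: 5.25
ee_pos: [584.8, -77.2, 198.4]
orientation: [3.099, -0.511, -0.002]
ft_force: [-3.9, -5.8, 3.0]
width: 13.9
grasp_force: 30.0
```

Request:
{"name": "servo_tool", "arguments": {"plan": [[[-1,0,0,0,0,0,0],[-1,0,0,0,0,0,0],[-1,0,0,0,0,0,0],[-1,0,0,0,0,0,0],[-1,0,0,0,0,0,0]]]}}

```text
t: 5.67
ee_pos: [585.6, -76.3, 198.3]
orientation: [-3.099, 0.513, -0.0]
ft_force: [-0.1, -0.1, -0.4]
width: 43.8
grasp_force: 0.0
```

Request:
{"name": "servo_tool", "arguments": {"plan": [[[-1,0,0,0.4,0,0,0],[-1,0,0,0.6,0,0,0],[-1,0,0,0.8,0,0,0],[-1,0,0,0.8,0,0,0],[-1,0,0,0,0,0,0]]]}}

```text
t: 6.08
ee_pos: [588.3, -76.8, 308.7]
orientation: [-3.099, 0.513, -0.016]
ft_force: [1.7, -0.9, 0.5]
width: 76.9
grasp_force: 0.0
```

Request:
{"name": "servo_tool", "arguments": {"plan": [[[-1,0,0,0,0,0,0],[-1,0,0,0,0,0,0],[-1,0,0,0,0,0,0]]]}}

```text
t: 6.33
ee_pos: [584.7, -76.4, 301.0]
orientation: [-3.099, 0.514, 0.004]
ft_force: [0.6, 0.2, 0.3]
width: 87.5
grasp_force: 0.0
```

```bash
python3 - <<'E'
from h import *
o=readout.get_obs();x=R.from_rotvec(o["orientation"]).as_matrix()[:,0];print(o["t"],o["ee_pos"],np.arctan2(x[1],x[0]),o["width"])
w=vision.get_image("wrist")[:,:,::-1];cv2.imwrite("pics/w2.png",w)
c=cam("wrist");u,v=proj(c,[585,-77,120])[0].round().astype(int);print(u,v)
cv2.imwrite("pics/w2z.png",cv2.resize(w[v-50:v+50,u-60:u+60],(720,600),interpolation=2))
E
```

```text
6.3333 [584.69918712 -76.3888225  300.96820712] -0.32873637772561554 87.54357262857079
258 189
```

View pics/w2z.png

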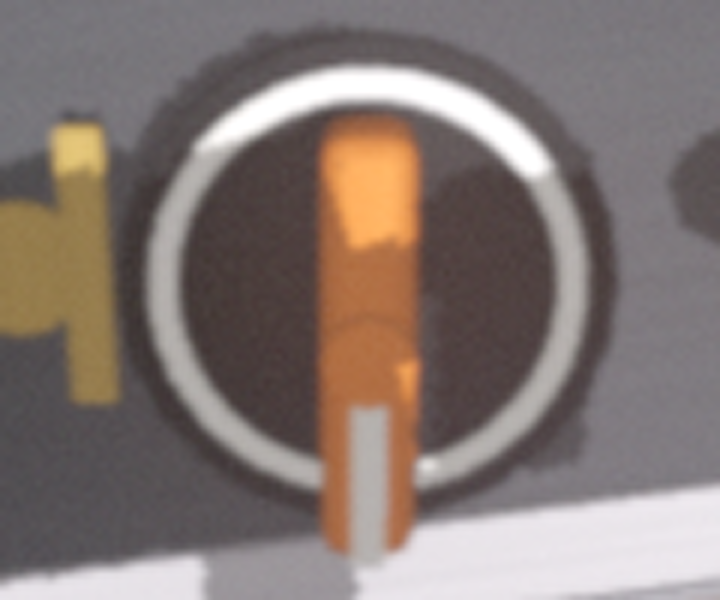

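The knob is released. The bar lies vertically in this view with its pointer at the bottom, and the wing hides the release line beneath it. I'll move the camera to the pointer side to see the residual error.

Request:
{"name": "servo_tool", "arguments": {"plan": [[[-1,-0.6,0.2,0,0,0,0],[-1,-0.8,0.27,0,0,0,0],[-1,-0.8,0.27,0,0,0,0],[-1,-0.65,0.21,0,0,0,0],[-1,0,0,0,0,0,0]]]}}

```text
t: 6.8
ee_pos: [466.1, -37.3, 300.5]
orientation: [3.099, -0.513, -0.011]
ft_force: [0.0, 0.4, 0.2]
width: 87.9
grasp_force: 0.0
```

Request:
{"name": "servo_tool", "arguments": {"plan": [[[-1,0,0,0,0,0,0],[-1,0,0,0,0,0,0],[-1,0,0,0,0,0,0]]]}}

```text
t: 7.05
ee_pos: [472.6, -38.9, 302.2]
orientation: [3.099, -0.514, 0.001]
ft_force: [-0.4, 0.5, 0.1]
width: 88.1
grasp_force: 0.0
```

```bash
python3 - <<'E'
from h import *
c=cam("wrist");w=vision.get_image("wrist")[:,:,::-1];cv2.imwrite("pics/w3.png",w)
s=vision.get_image("side")[:,:,::-1];cv2.imwrite("pics/s3.png",s)
print(readout.get_obs()["ee_pos"],readout.get_obs()["orientation"])
u,v=proj(c,[580,-75,120])[0].round().astype(int);v=max(v,50);print(u,v)
z=lambda a:cv2.resize(a,(400,500),interpolation=2)
cv2.imwrite("pics/t3.png",np.hstack([z(w[v-50:v+50,u-40:u+40]),z(s[220:320,240:320])]))
E
```

```text
[472.38966788 -38.84754317 302.1203838 ] [ 3.09910383e+00 -5.14679008e-01  2.43863988e-05]
257 63
```

View pics/t3.png

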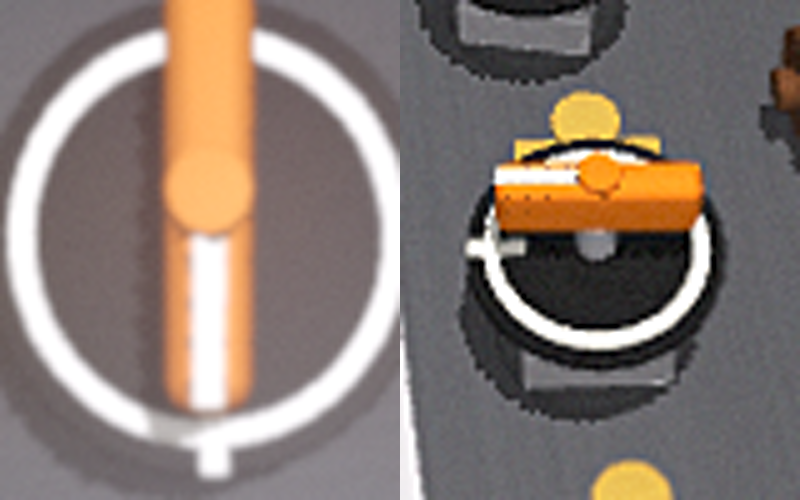

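```bash
python3 - <<'E'
from h import *
c=cam("wrist");f=lambda x,y,z:onz(c,(217+x/5-.4,13+y/5-.4),z)
y=lambda d:np.arctan2(d[1],d[0])
h=f(209,190,147);t=f(209,410,147);top=f(209,10,147);L=f(214,465,106)
cen=f(211,235,106)
print(h,t,top,cen,L,"ptr",y(t-h),y(t-top),"line via hub",y(L-h),"via ring c",y(L-cen))
# ring centre: fit circle to white ring pixels away from wing
w=cv2.imread("pics/w3.png");g=w.min(2);P=[]
for v in range(14,110):
    for u in range(212,305):
        if g[v,u]>185:P.append(onz(c,(u,v),106)[:2])
P=np.array(P);C=np.array([584.5,-77.])
for k in range(20):
    r=np.linalg.norm(P-C,axis=1);m=abs(r-(35 if k==0 else r0))<(9 if k<6 else 3);A=np.c_[2*P[m],np.ones(m.sum())];s=np.linalg.lstsq(A,(P[m]**2).sum(1),rcond=None)[0];C=s[:2];r0=np.sqrt(s[2]+C@C)
print("fit",C,r0,m.sum(),"line",y(L[:2]-C))
E
```

```text
[583.94120536 -77.43039796 147.        ] [552.88210814 -66.85785345 147.        ] [608.34289555 -85.73780602 147.        ] [584.36996793 -78.00700469 106.        ] [545.65143402 -65.43430421 106.        ] ptr 2.813494836533052 2.8134778563442002 line via hub 2.8379813043572844 via ring c 2.8276136016675912
fit [583.59362997 -77.2080105 ] 34.19258152939998 1270 line 2.8407074698515977
```

The pointer is at yaw 2.813 and the line at 2.82–2.84, so they agree to within about 1.5°. The gripper is clear of everything, so I'm handing in the job.

```bash
python3 -c "
from workcell import close_job
print(close_job())"
```

```text
the job is handed in; nothing more can be done
None
```

I turned the ringed (middle) knob clockwise until its pointer stood at the release line, within about 1.5° by camera, then let go. The other two knobs were not touched, and the job is handed in.

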